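# Slide the tall detector home against its stops and latch it

### The job

The tall, heavy blue detector tower has been slid out of its place on the optical table. Push it with the fingers low down, near its base plate, so that it slides without rocking until the base plate sits square and fully against both low black stop bars; then push the red knob of the latch round so that the yellow latch arm swings all the way across the base plate. Do not lift the tower or touch its carrying handle, and leave the other loose things where they are.

Things in the scene. Friction and masses are not known exactly. Their poses are not given: they have to be found in the camera images.
- detector: Detector tower, loose, 1.7 to 2.4 kg, top-heavy; 9 to 18 N slides it. Dark grey base plate 96 (its x) x 150 (its y) x 20 mm; centred on it a blue case, finned at the top, 72 (x) x 90 (y) mm, up to 216 mm height. Origin: plate's underside centre, z up. It starts clear of the bars, on the -x, -y side of its place, turned up to 0.25 rad from square. Pushed along x above 65 mm height it may tip.
- snout (a point): End of the black round snout (40 mm across, level, 120 mm above the table) that stands 30 mm out of the tower case's +x face.
- handle: The steel carrying handle on top of the tower, a bail along the tower's y, 76 mm wide, 10 mm thick, from 216 to 255 mm height; origin on the tower's axis 218 mm up. Not to be touched.
- stops: Fixed corner stop: two black bars 22 mm high, 25 mm wide. Origin: inner corner of the stop faces, on the table. Back bar: stop face is the plane x = 0, bar over y -270 to +25 mm. Side bar: stop face is the plane y = 0, bar over x -130 to 0 mm. Seated, the tower's axes are parallel to these, its plate fills x -96 to 0 and y -150 to 0, its origin is at x -48, y -75 mm.
- latch (a joint): Yellow L-shaped latch turning on the side bar about an upright pin; it stays where left (1.5 N at the knob turns it). 0: arm along the side bar (to the stops' +x), knob's tail to the stops' +y. Grows clockwise seen from above; 1.57 (end stop): arm across the base plate (to -y), tail to +x. Starts between 0 and 0.3 rad.
- latch_pivot (a point): The latch's pin, at x = -85, y = 12.5 mm of the stops, 22.5 mm above the table, where the underside of the latch is. The arm reaches 36 mm from the pin; arm and tail are 16 mm wide and 8 mm thick.
- latch_knob (a point): Middle of the upright red knob (18 mm across, from 30 to 64 mm above the table) on the tail, 55 mm from the pin; this point is 47.5 mm above the table.
- driver_stand: round black stand, base 64 mm across, carrying five red-handled screwdrivers, 150 mm tall; origin under its centre. Bystander, loose, to be left alone.
- lens_mount: small black lens ring (44 mm across) upright on a 30 x 45 mm base, 72 mm tall; origin under the base centre. Bystander, loose, to be left alone.
- red_tray: open red tray 100 x 130 x 32 mm with white tissues; origin under its centre. Bystander, loose, to be left alone.
- tube_ring: black retaining ring lying flat, 52 mm across, 16 mm high; origin under its centre. Bystander, loose, to be left alone.
- torch: red hand torch standing on end, 33 mm across, 113 mm tall; origin under its centre. Bystander, loose, to be left alone.
- solvent_bottle: white plastic bottle, 64 mm across, 150 mm tall; origin under its centre. Bystander, loose, to be left alone.

How it is judged:
On the way, in this order (a step that is already met when the one before it is completed fails the run):
1. the tower is seated: its base plate is within 4 mm of both stop faces and square to them within 2 degrees (x of detector in the frame of stops between -0.052 and -0.044 m and y of detector in the frame of stops between -0.079 and -0.071 m and angle between the x axis of detector and the x axis of stops, either way round below 0.035 rad), for 0.2 s.
2. the latch is swung across the base plate (at least 1.35 of 1.57 rad) (value of joint latch above 1.35 rad), for 0.2 s.
At the end, for the whole second after the job is handed in: The tower stands upright and at rest with its base plate within 4 mm of both stop faces and square to them within 2 degrees, and the latch is turned at least 1.35 rad, so its arm lies across the base plate (all of step 1 and angle between detector's own z axis and vertical below 0.03 rad and height (world z) of detector below 0.004 m and linear speed of detector below 0.01 m/s and value of joint latch above 1.35 rad); the robot touches nothing.
It fails at once if the tower rocks or tips by more than 5 degrees (angle between detector's own z axis and vertical above 0.09 rad).
It fails at once if the tower is lifted off the table (height (world z) of detector above 0.008 m).
It fails at once if the carrying handle is touched (contact force between any of the fingers, the arm and handle above 0.5 N).
It fails at once if another loose thing is moved by more than 15 mm (distance of any of driver_stand, lens_mount, red_tray, tube_ring, torch, solvent_bottle from where it was at the start of the episode above 0.015 m).
It also fails if it takes over 72 s, if anything falls off the work surface, if the arm or the gripper's body presses on something with over 40 N, if the wrist force passes 120 N, or if a joint passes its speed limit or range.

### The arm

A 7-joint arm with a two-finger parallel gripper is mounted at the origin on the work surface. World frame = base frame: x ahead of the robot, y to its left, z up, the work surface at z = 0. Lengths are in m, angles in rad, forces in N, time in s.
With the tool pointing down it reaches from about 0.4 to 0.9 m from the base axis. Payload 5.6 kg.
Tool frame: the origin (TCP) lies midway between the tips of the shut fingers; the grasp point (between the pads) lies 19 mm behind it; y points along the fingers, z is the direction in which the jaws open and shut, and the axes are right-handed (so a half turn about y gives the same grasp; the last joint's range is limited). The gripper opens to 92 mm and grips with 3 to 60 N. Pads are 20 mm wide; open, the fingers measure 128 mm over their backs; the gripper's body (75 mm by 189 mm) begins 69 mm behind the grasp point.
Start: joints at [1.221, 0.468, -0.012, 1.603, 0.006, 1.071, -0.056], TCP at [0.196, -0.62, 0.215] pointing down, gripper open.
Joint ranges: [-2.53, 2.53], [-0.31, 2.02], [-1.57, 1.55], [0.28, 2.44], [-1.29, 4.43], [0.15, 1.84], [-2.92, 2.92]. Speed limits (rad/s): [2.57, 2.57, 3.14, 3.14, 3.14, 3.14, 3.14].

### API

Orientations are given as a 3x3 rotation matrix whose columns are the frame's x, y, z axes.
In Python, from station import env, effector, solver, viewer, workorder, search_frame, tip_of gives the robot as it stands. Calls block until the motion is done:
- env.reach(position, orientation): joint-space move of the TCP to a pose.
- env.movel(position, frame=None, rate=0.15): straight line of the TCP; frame=None keeps the orientation; rate is the mean speed in m/s.
- env.goto_joints(angles): joint-space move.
- effector.release() and effector.grasp(squeeze=None): open the fingers fully, or close them until they stop; squeeze is the grip in N (None keeps the last).
- env.pause(seconds).
- solver.inverse_kinematics(position, orientation): joint angles nearest the present ones, or None.
- env.sense(): the state.
- viewer.read_camera(name): name is "side" or "top" or "wrist"; returns (picture, depth): 384x512x3 uint8, red, green, blue; 384x512 float32, m along the optical axis (not along the pixel's ray), 0 where there is no reading.
- viewer.camera_info(name): a dict with "intrinsics" (3x3 intrinsics, pixels), "dist_coeffs" ([k1, k2, p1, p2, k3] as OpenCV has them; the pictures are not rectified), "eye" and "rotation" of the camera in the world; the wrist camera has in their place "T_tool_cam" (4x4, takes a point from camera to tool coordinates, whose origin is the TCP and whose axes are the tool frame's). Camera axes: x right, y up, looking along -z (the intrinsics and any distortion apply to the point x, -y, -z); pixel columns grow to the right and rows downward; lengths in m; the calibration is good to about 2 mm. A picture is of the moment at which its call begins: read the wrist's pose just before it. camera_info takes no time and is no camera call.
A pose or a line that the arm cannot do raises env.PlanningError and nothing moves.
- workorder.finish_job(): hands the job in, once; it reports no verdict.
Trained networks look in the newest picture that a camera, given by its name, has taken for a name from the list of things; names that differ only in an ending like _2 or _b are one class to them, and where a whole thing is asked for, a point or a joint stands for the part that bears it (a point fixed in the world has none). Each returns a list of dicts, best first, with "score" (0 to 1); they miss things now and then, are a little off and sometimes report something else, mostly with a low value. They report only what shows in the picture. A call takes as long as a camera call.
- search_frame(camera, name): "at" ([x, y, z] in m, in world coordinates, good to about 4 mm: the middle of the surface that is visible of it).
- tip_of(camera, name): "at" ([x, y, z] in m, in world coordinates, good to about 4 mm: a listed point, or the origin of a listed thing).
The state is a dict: "t": time; "joint_positions": joint angles; "joint_velocities": joint speeds; "tau": joint torques, N m; "ee_pos": TCP position; "tcp_rot": TCP orientation; "wrist_force": force on the tool from outside, world axes, zero at the start; "moment": the same for the moment, N m; "gripper_width": finger opening in m.
Only numpy, scipy, OpenCV 4.12 (cv2) and the standard library are available. Lean on these libraries where they do the work, as an engineer would, in place of code of your own. Each camera call takes 0.05 s, during which the arm holds its last target.

## Working session

There is one attempt and no reset: what is moved stays moved. The work goes in short steps, each a Python script; the robot and the scene stay as the last script left them, time stands still between calls to the robot, and variables do not carry over. Pictures are saved under pics/ and viewed, and the job is handed in when it is done.

```bash
ls; mkdir -p pics; python3 - <<'E'
from station import *
import cv2
for c in ("top","side"):
    p,d=viewer.read_camera(c); cv2.imwrite(f"pics/{c}0.png",p[:,:,::-1])
    i=viewer.camera_info(c); print(c,{k:i[k] for k in i})
    for n in ("detector","snout","handle","stops","latch_pivot","latch_knob","driver_stand","lens_mount","red_tray","tube_ring","torch","solvent_bottle"):
        r=tip_of(c,n)
        print(n,[(round(x["score"],2),[round(float(v),3) for v in x["at"]]) for x in r[:2]])
s=env.sense();print(s)
E
```

```text
pics
top {'intrinsics': array([[473.8469402 ,   0.        , 254.05760434],
       [  0.        , 473.8469402 , 194.52732407],
       [  0.        ,   0.        ,   1.        ]]), 'dist_coeffs': array([-0.19247602,  0.        ,  0.        ,  0.        ,  0.        ]), 'eye': array([ 0.41609051, -0.02936705,  1.80466073]), 'rotation': array([[-0.00709481,  0.99809118, -0.06134872],
       [-0.999966  , -0.0068236 ,  0.00462924],
       [ 0.00420178,  0.06137948,  0.99810566]])}
detector [(0.59, [0.561, -0.015, -0.0]), (0.34, [0.618, 0.138, 0.025])]
snout [(0.85, [0.624, -0.015, 0.119])]
handle [(0.57, [0.561, -0.016, 0.221])]
stops [(0.96, [0.702, 0.119, -0.0])]
latch_pivot [(0.67, [0.564, -0.016, 0.22]), (0.56, [0.619, 0.137, 0.024])]
latch_knob [(0.48, [0.633, 0.186, 0.048])]
driver_stand [(0.77, [0.631, 0.364, -0.003])]
lens_mount [(0.46, [0.515, -0.435, 0.002])]
red_tray [(0.72, [0.366, 0.378, -0.003])]
tube_ring [(0.53, [0.426, -0.298, 0.003])]
torch [(0.54, [0.651, -0.36, -0.003])]
solvent_bottle [(0.66, [0.376, -0.491, -0.003])]
side {'intrinsics': array([[437.24196679,   0.    
[... 1162 characters left out ...]
int_velocities': array([-8.71756457e-04,  3.58251698e-05,  6.29534006e-04,  2.88902151e-07,
       -1.94554305e-03,  4.88456249e-05,  1.95509735e-03]), 'tau': array([ 9.07834765e-04, -5.20416784e+01, -1.18056120e-02, -2.44046581e+01,
       -5.65936009e-02,  1.14658586e-02,  2.63132875e-05]), 'ee_pos': array([ 0.19626682, -0.61968084,  0.21460388]), 'tcp_rot': array([[-9.53332848e-01, -7.06483648e-06,  3.01921315e-01],
       [-3.01921313e-01, -8.44670374e-05, -9.53332845e-01],
       [ 3.22375397e-05, -9.99999996e-01,  7.83921767e-05]]), 'wrist_force': array([ 0.166979  ,  0.99186286, -0.11600866]), 'moment': array([0.03635946, 0.0269971 , 0.05853612]), 'gripper_width': 0.09222805077810906}
```

View pics/top0.png

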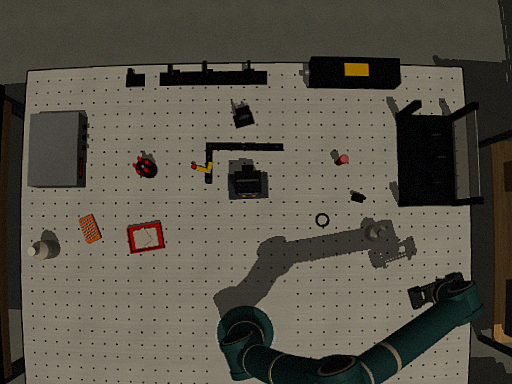

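View pics/side0.png

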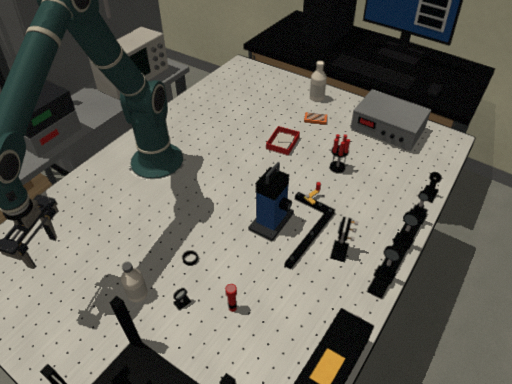

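```bash
cat > h.py <<'E'
from station import *
import numpy as np, cv2
def cloud(c,bgr=False):
    p,d=viewer.read_camera(c); i=viewer.camera_info(c)
    h,w=d.shape; u,v=np.meshgrid(np.arange(w),np.arange(h))
    q=cv2.undistortPoints(np.stack([u,v],-1).reshape(-1,1,2).astype(float),i["intrinsics"],i["dist_coeffs"]).reshape(h,w,2)
    X=np.stack([q[...,0]*d,-q[...,1]*d,-d],-1)
    if "eye" in i: W=X@i["rotation"].T+i["eye"]
    else:
        s=env.sense(); T=i["T_tool_cam"]; W=(X@T[:3,:3].T+T[:3,3])@s["tcp_rot"].T+s["ee_pos"]
    W[d==0]=np.nan
    return p,W
E
python3 - <<'E'
from h import *
for c in ("top","side"):
    p,W=cloud(c)
    box={"top":(190,290,130,215),"side":(235,350,150,280)}[c]
    x0,x1,y0,y1=box
    cv2.imwrite(f"pics/{c}_crop.png",cv2.resize(p[y0:y1,x0:x1,::-1],None,fx=6 if c=="top" else 4.5,fy=6 if c=="top" else 4.5,interpolation=cv2.INTER_CUBIC))
    w=W[y0:y1,x0:x1].reshape(-1,3);rgb=p[y0:y1,x0:x1].reshape(-1,3).astype(int)
    w0=W.reshape(-1,3); 
    m=(w[:,2]<0.004)
    print(c,"table z",np.nanmedian(w[m,2]),np.nanstd(w[m,2]))
    # plate top: z ~0.02 near detector
    dark=rgb.max(1)<75
    near=np.hypot(w[:,0]-.561,w[:,1]+.015)<.1
    m=near&(abs(w[:,2]-.02)<.006)&dark
    r=cv2.minAreaRect(w[m,:2].astype(np.float32));print("plate",m.sum(),r)
    m=near&(w[:,2]>.2)&(w[:,2]<.225)
    print("casetop",m.sum(),cv2.minAreaRect(w[m,:2].astype(np.float32)))
    m=dark&(abs(w[:,2]-.022)<.006)&~near
    q=w[m]; print("bars",m.sum(),q.min(0),q.max(0))
    mb=q[:,0]>.69; b=q[mb&(q[:,1]<.1)]
    if len(b)>20: print("back fit",np.polyfit(b[:,1],b[:,0],1),b[:,0].min(),b[:,0].max(),b[:,1].min())
    b=q[(q[:,1]>.10)&(q[:,0]<.69)]
    if len(b)>20: print("side fit",np.polyfit(b[:,0],b[:,1],1),b[:,0].min(),b[:,1].min(),b[:,1].max())
E
```

```text
top table z -0.0016461295983591917 0.0036213574909174148
plate 314 ((0.5592317581176758, -0.01432722806930542), (0.09388308227062225, 0.14738908410072327), 1.3230029344558716)
casetop 496 ((0.5605444312095642, -0.015830587595701218), (0.07235953211784363, 0.08991996198892593), 2.288989305496216)
bars 557 [ 0.57438072 -0.14553047  0.01601903] [0.72406404 0.15476459 0.02793333]
back fit [0.01420749 0.71098079] 0.6946931096875072 0.7240138214862806 -0.14553046567333164
side fit [-0.01837048  0.14559967] 0.5743807240200544 0.12093151823852136 0.15476459141627455
side table z -0.0002809939748799062 0.002406582144334254
plate 372 ((0.5651922225952148, -0.016639918088912964), (0.09697895497083664, 0.15217360854148865), 1.497839331626892)
casetop 466 ((0.5636110901832581, -0.01588454097509384), (0.07526662200689316, 0.09255646914243698), 0.9146410822868347)
bars 683 [ 0.42527435 -0.14916883  0.0160819 ] [0.83157266 0.37545901 0.02795878]
back fit [0.03663126 0.72007392] 0.7007206483171244 0.8315726569793088 -0.14916882994392722
side fit [-0.11613088  0.22444148] 0.4252743498469871 0.11786574470837907 0.3754590126837428
```

View pics/top_crop.png

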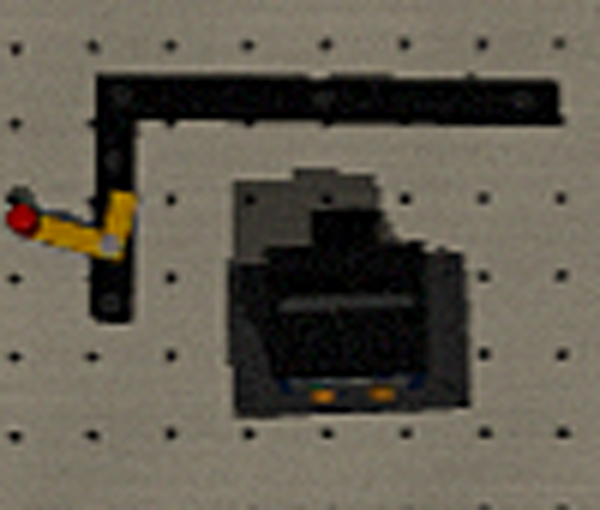

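View pics/side_crop.png

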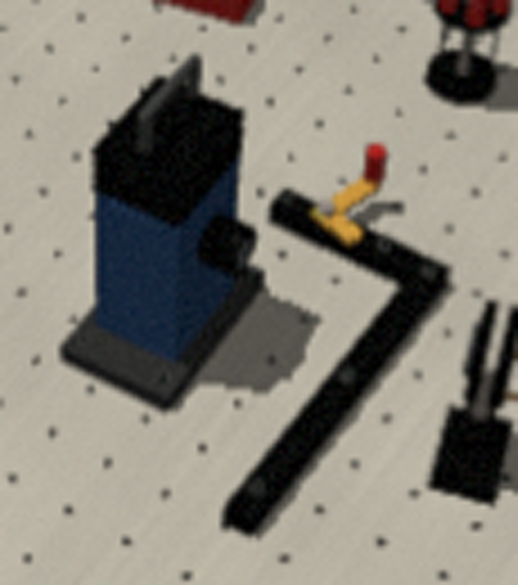

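```bash
cat >> h.py <<'E'
YAW=-0.016; O=np.array([.7035,.121,0.])
def Rz(a): c,s=np.cos(a),np.sin(a); return np.array([[c,-s,0],[s,c,0],[0,0,1.]])
def S(x,y,z): return Rz(YAW)@np.array([x,y,z])+O      # stops -> world
def ori(push,tilt,flip=1):
    "push: heading angle in stops frame"
    h=Rz(YAW+push)
    f=h@np.array([np.sin(tilt),0,-np.cos(tilt)]); z=flip*(h@np.array([0,1.,0]))
    return np.column_stack([np.cross(f,z),f,z])
def st(tag=""):
    s=env.sense(); print(tag,"t%.2f"%s["t"],"p",s["ee_pos"].round(4),"F",s["wrist_force"].round(1),"w%.3f"%s["gripper_width"]); return s
E
python3 - <<'E'
from h import *
P=lambda p,o: (lambda q: None if q is None else q.round(2))(solver.inverse_kinematics(p,o))
for t in (.45,.6):
  for fl in (1,-1):
    o=ori(0,t,fl)
    print(t,fl,P([.42,-.02,.3],o),P([.46,-.015,.011],o),P([.6,-.015,.011],o))
for t in (.2,.35):
  for fl in (1,-1):
    o=ori(np.pi/2,t,fl)
    print('y',t,fl,P(S(-.048,-.27,.2),o),P(S(-.048,-.2,.011),o),P(S(-.048,-.155,.011),o))
for fl in (1,-1):
  for a in (-.3,-.8,-1.2,-1.57):
    th=-a; k=np.array([-.085+.055*np.sin(th),.0125+.055*np.cos(th)])-.02*np.array([np.cos(th),-np.sin(th)])
    print('k',fl,a,P(S(*k,.045),ori(a,.5,fl)))
E
```

```text
0.45 1 [ 0.58 -0.29 -0.5   2.29 -0.26  0.67  1.79] None [ 0.68  0.8  -0.89  2.15  1.76  0.56  0.02]
0.45 -1 [ 0.24 -0.28 -0.24  2.3  -0.09  0.66 -1.53] None [-0.43  0.61  0.46  2.22  4.3   0.23  0.26]
0.6 1 None None [ 0.96  1.3  -1.34  2.23  2.13  1.1   0.07]
0.6 -1 None None [ 0.33  0.64 -0.44  2.26  2.5   0.41  2.28]
y 0.2 1 [ 0.2   0.54  0.09  1.53 -0.27  1.13 -2.75] [ 0.1   0.75  0.09  1.68 -0.37  0.79 -2.72] [ 0.05  0.74  0.07  1.7  -0.36  0.76 -2.79]
y 0.2 -1 [ 0.65  0.62 -0.58  1.5   0.14  1.13  0.08] [ 0.57  0.85 -0.59  1.64  0.33  0.8  -0.11] [ 0.52  0.84 -0.61  1.66  0.35  0.78 -0.19]
y 0.35 1 [ 0.27  0.58  0.1   1.5  -0.41  1.21 -2.63] [ 0.2   0.78  0.05  1.65 -0.5   0.86 -2.56] [ 0.16  0.77  0.02  1.67 -0.5   0.83 -2.62]
y 0.35 -1 [ 0.72  0.67 -0.6   1.47  0.01  1.17  0.19] [ 0.64  0.89 -0.61  1.61  0.16  0.82  0.08] [ 0.59  0.88 -0.62  1.64  0.17  0.78  0.01]
k 1 -0.3 [ 0.23  0.91 -1.04  1.98  1.61  1.06 -0.45]
k 1 -0.8 [-0.08  0.81 -0.67  1.77  1.22  1.05 -0.68]
k 1 -1.2 [-0.13  0.88 -0.61  1.58  1.04  1.22 -0.84]
k 1 -1.57 [-0.12  0.95 -0.6   1.42  0.91  1.37 -1.01]
k -1 -0.3 [-1.06  0.68  0.67  2.06 -0.07  0.19 -2.4 ]
k -1 -0.8 [ 0.17  1.06 -1.12  1.76  1.51  1.4   2.41]
k -1 -1.2 [ 0.19  1.31 -1.34  1.56  1.58  1.76  2.18]
k -1 -1.57 [ 0.11  1.19 -1.12  1.4   1.3   1.68  1.99]
```

```bash
python3 - <<'E'
from h import *
P=lambda p,o: (lambda q: None if q is None else q.round(2))(solver.inverse_kinematics(p,o))
for t in (.25,.3,.35):
  for fl in (1,-1):
    o=ori(0,t,fl)
    for x,z in ((.47,.2),(.47,.011),(.49,.011),(.52,.011),(.595,.011)): print(t,fl,x,z,P([x,-.015,z],o))
E
```

```text
0.25 1 0.47 0.2 [ 0.87  0.16 -0.96  2.18  0.25  0.64  1.3 ]
0.25 1 0.47 0.011 [ 0.16  0.47 -0.25  2.33  0.87  0.16  0.67]
0.25 1 0.49 0.011 [ 0.13  0.48 -0.21  2.29  0.71  0.17  0.82]
0.25 1 0.52 0.011 [ 0.21  0.52 -0.3   2.22  0.76  0.23  0.8 ]
0.25 1 0.595 0.011 [ 0.67  0.83 -0.93  2.02  1.25  0.66  0.5 ]
0.25 -1 0.47 0.2 [ 0.64  0.11 -0.71  2.19  0.16  0.63 -1.77]
0.25 -1 0.47 0.011 [-0.4   0.48  0.41  2.37 -1.12  0.18 -0.55]
0.25 -1 0.49 0.011 [-0.4   0.5   0.41  2.32 -1.03  0.2  -0.65]
0.25 -1 0.52 0.011 [-0.01  0.5  -0.04  2.23  0.21  0.17 -1.83]
0.25 -1 0.595 0.011 [ 0.    0.58 -0.05  2.06  0.15  0.26 -1.77]
0.3 1 0.47 0.2 [ 0.87  0.12 -0.95  2.21  0.22  0.57  1.32]
0.3 1 0.47 0.011 [ 0.35  0.5  -0.45  2.36  1.46  0.22  0.11]
0.3 1 0.49 0.011 [ 0.36  0.52 -0.47  2.31  1.36  0.24  0.21]
0.3 1 0.52 0.011 [ 0.17  0.51 -0.25  2.26  1.    0.16  0.55]
0.3 1 0.595 0.011 [ 0.75  0.9  -1.04  2.05  1.43  0.73  0.38]
0.3 -1 0.47 0.2 [ 0.69  0.09 -0.76  2.22  0.16  0.56 -1.77]
0.3 -1 0.47 0.011 None
0.3 -1 0.49 0.011 [ 0.25  0.49 -0.34  2.32  1.29  0.18 -2.88]
0.3 -1 0.52 0.011 [-0.39  0.52  0.41  2.29 -1.23  0.18 -0.46]
0.3 -1 0.595 0.011 [-0.05  0.57  0.02  2.1   0.04  0.18 -1.67]
0.35 1 0.47 0.2 [ 0.9   0.09 -0.96  2.25  0.21  0.5   1.34]
0.35 1 0.47 0.011 [ 0.71  0.66 -0.88  2.37  1.72  0.49 -0.06]
0.35 1 0.49 0.011 [ 0.71  0.68 -0.89  2.33  1.67  0.5   0.01]
0.35 1 0.52 0.011 [ 0.34  0.54 -0.45  2.28  1.55  0.23  0.03]
0.35 1 0.595 0.011 [ 0.79  0.94 -1.09  2.08  1.57  0.76  0.28]
0.35 -1 0.47 0.2 [ 0.74  0.07 -0.81  2.26  0.15  0.49 -1.76]
0.35 -1 0.47 0.011 [ 0.32  0.49 -0.43  2.39  1.85  0.22  2.85]
0.35 -1 0.49 0.011 [ 0.21  0.49 -0.3   2.36  1.8   0.16  2.89]
0.35 -1 0.52 0.011 [ 1.01  1.39 -1.51  2.25  1.81  1.31 -2.88]
0.35 -1 0.595 0.011 [-0.38  0.59  0.41  2.16 -1.2   0.21 -0.5 ]
```

```bash
python3 - <<'E'
from h import *
o=ori(0,.3,1)
env.movel([.196,-.62,.33],rate=.3); st()
env.reach([.44,-.015,.25],o); s=st(); print(s["joint_positions"].round(2))
for x in (.478,):
    try: env.movel([x,-.015,.012],o,rate=.2); s=st(); print(s["joint_positions"].round(2))
    except env.PlanningError as e: print(e)
p,W=cloud("side"); cv2.imwrite("pics/s1.png",cv2.resize(p[80:300,180:400,::-1],None,fx=2.7,fy=2.7))
E
```

```text
t1.93 p [ 0.196  -0.6201  0.3308] F [ 0.4  0.  -0.4] w0.092
 t4.27 p [ 0.4403 -0.0155  0.2502] F [0.8 1.  0.7] w0.092
[ 0.71 -0.08 -0.71  2.22 -0.08  0.69  1.6 ]
the arm cannot follow that straight line within its joint ranges
```

View pics/s1.png

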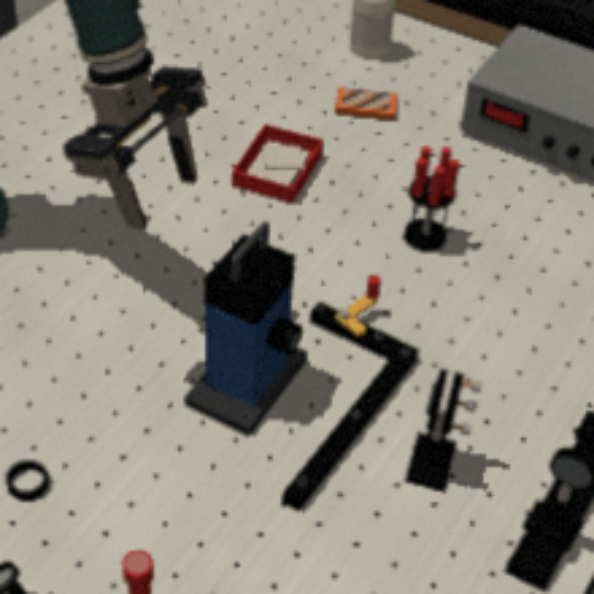

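```bash
python3 - <<'E'
from h import *
P=lambda p,o: (lambda q: None if q is None else q.round(2))(solver.inverse_kinematics(p,o))
for t in (.25,.3,.35):
    o=ori(0,t,1)
    for x,z in ((.465,.1),(.48,.05),(.478,.012),(.49,.012),(.52,.012),(.595,.012)): print(t,x,z,P([x,-.015,z],o))
E
```

```text
0.25 0.465 0.1 [ 0.49  0.3  -0.6   2.29  0.51  0.4   1.04]
0.25 0.48 0.05 [ 0.3   0.4  -0.4   2.29  0.65  0.28  0.89]
0.25 0.478 0.012 [ 0.12  0.47 -0.2   2.32  0.73  0.16  0.8 ]
0.25 0.49 0.012 [ 0.17  0.48 -0.25  2.29  0.77  0.18  0.77]
0.25 0.52 0.012 [ 0.29  0.53 -0.39  2.21  0.88  0.27  0.69]
0.25 0.595 0.012 [ 0.42  0.66 -0.58  2.03  0.94  0.43  0.7 ]
0.3 0.465 0.1 [ 0.41  0.27 -0.51  2.33  0.51  0.31  1.02]
0.3 0.48 0.05 [ 0.15  0.37 -0.23  2.34  0.63  0.17  0.89]
0.3 0.478 0.012 [ 0.35  0.5  -0.46  2.34  1.41  0.23  0.16]
0.3 0.49 0.012 [ 0.24  0.49 -0.33  2.32  1.27  0.18  0.28]
0.3 0.52 0.012 [ 0.17  0.51 -0.25  2.26  0.98  0.16  0.56]
0.3 0.595 0.012 [ 0.35  0.63 -0.47  2.07  0.99  0.33  0.63]
0.35 0.465 0.1 [ 0.29  0.24 -0.38  2.37  0.53  0.23  0.99]
0.35 0.48 0.05 [ 0.36  0.4  -0.47  2.36  1.26  0.21  0.29]
0.35 0.478 0.012 [ 0.71  0.66 -0.88  2.35  1.7   0.49 -0.03]
0.35 0.49 0.012 [ 0.71  0.67 -0.89  2.33  1.67  0.5   0.01]
0.35 0.52 0.012 [ 0.34  0.54 -0.45  2.28  1.54  0.23  0.04]
0.35 0.595 0.012 [ 0.23  0.59 -0.33  2.12  1.07  0.22  0.52]
```

```bash
python3 - <<'E'
from h import *
o=ori(0,.35,1)
q=solver.inverse_kinematics([.478,-.015,.012],o); print(q.round(2))
q2=q.copy(); q2[1]-=.15; env.goto_joints(q2); st()
env.movel([.478,-.015,.012],o,rate=.15); s=st(); print(s["joint_positions"].round(2))
p,W=cloud("side"); cv2.imwrite("pics/s2.png",cv2.resize(p[80:300,180:400,::-1],None,fx=2.7,fy=2.7))
p,W=cloud("top"); cv2.imwrite("pics/t2.png",cv2.resize(p[120:240,180:300,::-1],None,fx=5,fy=5))
E
```

```text
[ 0.71  0.66 -0.88  2.35  1.7   0.49 -0.03]
 t5.88 p [ 0.5084 -0.0413  0.0712] F [-0.9  0.5  0.1] w0.092
 t6.50 p [ 0.4784 -0.015   0.0123] F [-0.6  0.5  1.1] w0.092
[ 0.69  0.64 -0.86  2.35  1.7   0.47 -0.04]
```

View pics/s2.png

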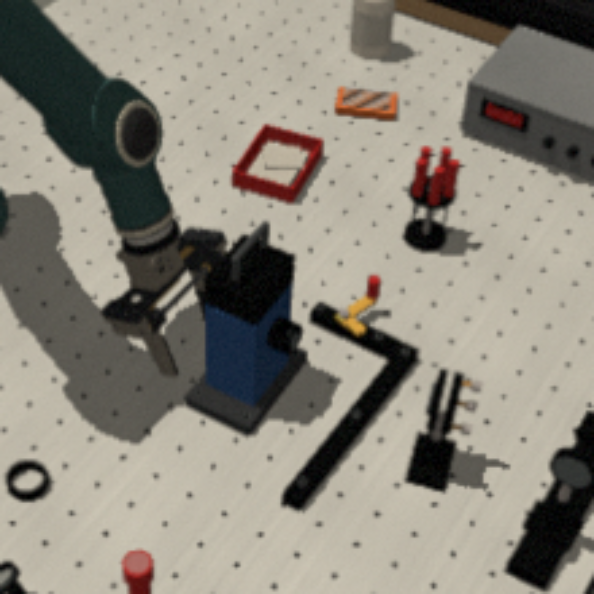

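View pics/t2.png

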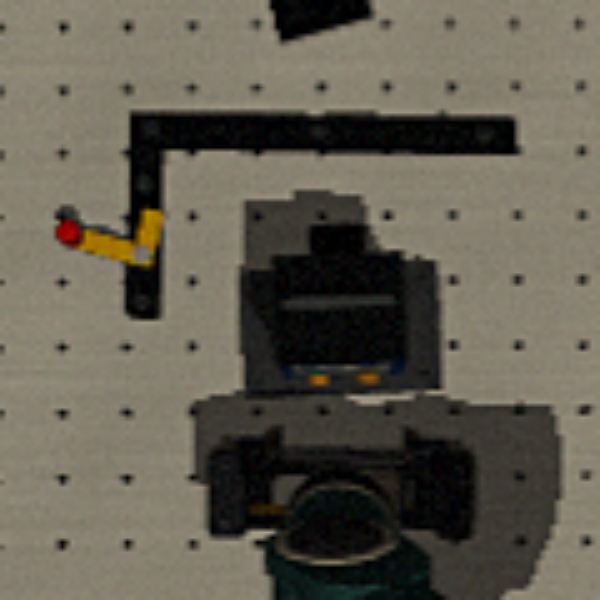

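```bash
python3 - <<'E'
from h import *
o=ori(0,.35,1)
d=Rz(YAW)@np.array([1,0,0]); p0=np.array([.478,-.015,.012])
def go(x,r=.06): env.movel(p0+d*(x-.478),o,rate=r); return st()
go(.505);go(.525);go(.575);go(.584)
x=.586
while x<.606:
    s=go(x,.04)
    if s["wrist_force"][0]<-40: break
    x+=.002
for c in("top","side"): print([(n,[ (round(r["score"],2),np.round(r["at"],3)) for r in tip_of(c,n)[:1]]) for n in ("detector",)] if viewer.read_camera(c) else 0)
E
```

```text
t7.20 p [ 0.5035 -0.015   0.0116] F [-7.5 -1.7  5. ] w0.092
 t7.68 p [ 0.5198 -0.014   0.0103] F [-16.    2.5   7.2] w0.092
 t8.67 p [ 0.5699 -0.016   0.0098] F [-14.6  -0.1   5.2] w0.092
 t8.97 p [ 0.5793 -0.0161  0.0097] F [-10.9   0.4  -1. ] w0.092
 t9.22 p [ 0.5802 -0.0161  0.0095] F [-15.5   1.    5.1] w0.092
 t9.47 p [ 0.5819 -0.0162  0.0094] F [-17.8   1.1   5.9] w0.092
 t9.72 p [ 0.5839 -0.0161  0.0094] F [-17.6   0.3   6.3] w0.092
 t9.97 p [ 0.5859 -0.0162  0.0095] F [-16.9   0.4   6.5] w0.092
 t10.22 p [ 0.5879 -0.0163  0.0094] F [-18.7   0.2   6.5] w0.092
 t10.47 p [ 0.5899 -0.0163  0.0094] F [-17.3   2.    6.9] w0.092
 t10.72 p [ 0.5919 -0.0164  0.0094] F [-18.    1.4   6.8] w0.092
 t10.97 p [ 0.5939 -0.0164  0.0094] F [-17.5   0.2   6.7] w0.092
 t11.22 p [ 0.595  -0.0163  0.0093] F [-22.5   0.8  12.4] w0.092
 t11.47 p [ 0.5952 -0.0163  0.0092] F [-30.5   0.3  20.3] w0.092
[('detector', [(0.58, array([ 0.652, -0.017,  0.001]))])]
[('detector', [(0.59, array([ 0.651, -0.018,  0.002]))])]
```

```bash
python3 - <<'E'
from h import *
def tryl(*a,**k):
    try: env.movel(*a,**k); st()
    except env.PlanningError as e: print("PE",a[0],e); return False
    return True
tryl([.50,-.016,.014],rate=.2)
if not tryl([.47,-.05,.2],rate=.3): pass
s=env.sense(); print(s["joint_positions"].round(2))
o=ori(np.pi/2,.3,-1)
for p in ([.45,-.25,.2],[.65,-.22,.2],[.653,-.15,.012],[.655,-.05,.012]):
    for f in (1,-1):
        q=solver.inverse_kinematics(p,ori(np.pi/2,.3,f)); print(p,f,None if q is None else q.round(2))
E
```

```text
t12.33 p [ 0.5018 -0.0163  0.0146] F [ 0.7 -0.7  0.5] w0.092
 t13.44 p [ 0.4701 -0.0501  0.1997] F [-0.4 -0.1  0.1] w0.092
[ 1.39  0.38 -1.51  2.23  0.71  0.63  0.98]
[0.45, -0.25, 0.2] 1 [-0.31  0.75  1.35  1.89 -0.87  1.48 -1.81]
[0.45, -0.25, 0.2] -1 [ 1.31  0.56 -0.94  1.79  0.18  1.13  0.31]
[0.65, -0.22, 0.2] 1 [ 1.1   1.19 -1.54  1.37  0.9   1.53  2.85]
[0.65, -0.22, 0.2] -1 [ 0.79  0.71 -0.62  1.4   0.1   1.22  0.22]
[0.653, -0.15, 0.012] 1 [ 0.96  1.16 -1.11  1.54  0.79  1.07  2.88]
[0.653, -0.15, 0.012] -1 [ 0.7   0.9  -0.59  1.56  0.21  0.88  0.12]
[0.655, -0.05, 0.012] 1 [ 0.85  1.14 -1.13  1.61  0.82  1.    2.7 ]
[0.655, -0.05, 0.012] -1 [ 0.6   0.88 -0.64  1.63  0.25  0.8  -0.05]
```

```bash
python3 - <<'E'
from h import *
o=ori(np.pi/2,.3,-1)
env.reach([.45,-.25,.22],o); st()
effector.grasp(20); st()
env.movel([.65,-.19,.1],o,rate=.3); st()
env.movel(S(-.051,-.28,.012),o,rate=.2); st()
env.movel(S(-.051,-.237,.012),o,rate=.15); st()
print(env.sense()["joint_positions"].round(2))
p,W=cloud("side"); cv2.imwrite("pics/s3.png",cv2.resize(p[80:300,180:400,::-1],None,fx=2.7,fy=2.7))
p,W=cloud("top"); cv2.imwrite("pics/t3.png",cv2.resize(p[120:240,180:300,::-1],None,fx=5,fy=5))
E
```

```text
t14.28 p [ 0.4502 -0.2475  0.2195] F [0.5 0.3 0.6] w0.092
 t15.63 p [ 0.45 -0.25  0.22] F [ 0.8 -0.3 -0.8] w0.000
 t16.58 p [ 0.6494 -0.1908  0.1005] F [-0.  -0.5 -0.4] w0.001
 t17.20 p [ 0.6486 -0.1593  0.0134] F [-0.8  0.4  1.3] w0.001
 t17.63 p [ 0.6493 -0.1153  0.013 ] F [-1.2 -0.1 -0.7] w0.001
[ 0.76  0.94 -0.76  1.59  0.39  0.88 -0.06]
```

View pics/s3.png

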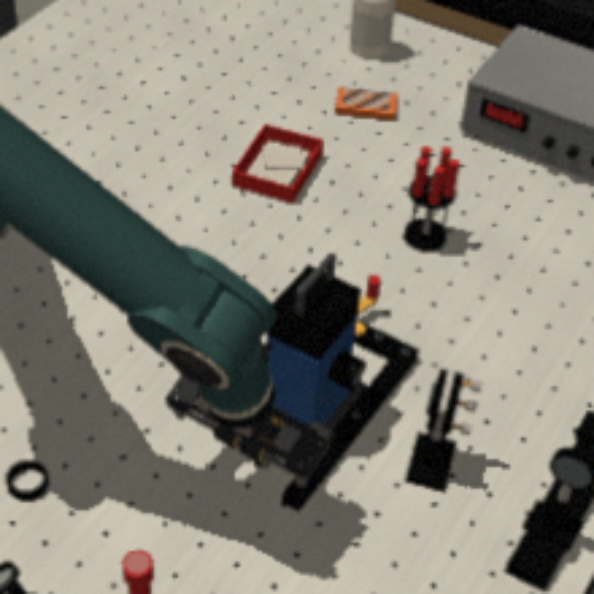

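View pics/t3.png

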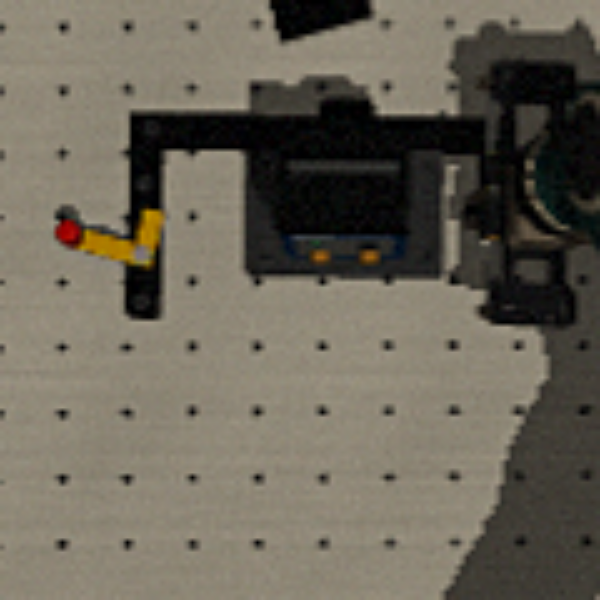

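```bash
python3 - <<'E'
from h import *
o=ori(np.pi/2,.3,-1)
def go(y,r=.06):
    f=(y+.237)/.08
    env.movel(S(-.051+.004*f,y,.012),o,rate=r); return st()
go(-.222);go(-.20);go(-.175,);go(-.165)
y=-.163
while y<-.146:
    s=go(y,.04)
    if s["wrist_force"][1]<-32: break
    y+=.002
for c in("top","side"):
  p,W=cloud(c)
  print([np.round(r["at"],3) for n in("detector","handle","snout","stops") for r in tip_of(c,n)[:1]])
  if c=="top": cv2.imwrite("pics/t4.png",cv2.resize(p[120:240,180:300,::-1],None,fx=5,fy=5))
  else: cv2.imwrite("pics/s4.png",cv2.resize(p[80:300,180:400,::-1],None,fx=2.7,fy=2.7))
E
```

```text
t18.13 p [ 0.6497 -0.1014  0.0118] F [ 0.3 -4.4 -0.2] w0.001
 t18.65 p [ 0.6501 -0.0904  0.0115] F [ -8.  -23.4  11.2] w0.000
 t19.22 p [ 0.6506 -0.0711  0.0115] F [-14.  -33.5  20.2] w0.000
 t19.53 p [ 0.6507 -0.0659  0.0114] F [-18.5 -42.9  27.7] w0.001
 t19.78 p [ 0.6507 -0.0658  0.0114] F [-19.1 -46.1  29.8] w0.000
[array([0.653, 0.02 , 0.002]), array([0.652, 0.016, 0.22 ]), array([0.716, 0.014, 0.116]), array([0.704, 0.117, 0.003])]
[array([0.652, 0.017, 0.003]), array([0.652, 0.015, 0.218]), array([0.718, 0.014, 0.125]), array([ 0.377, -0.488, -0.   ])]
```

View pics/t4.png

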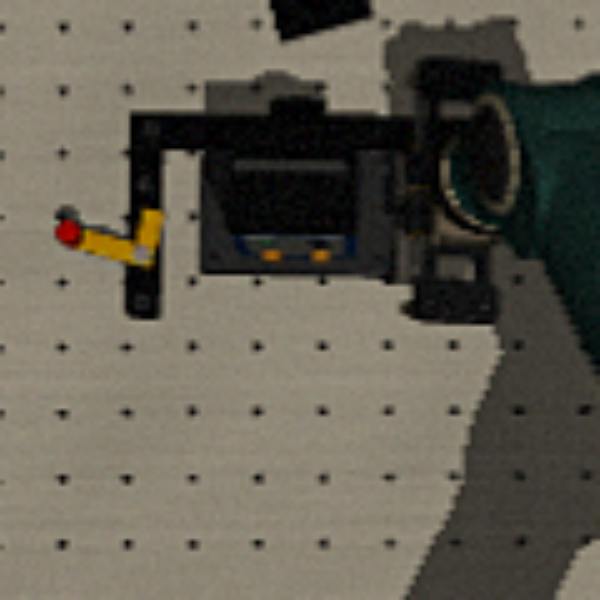

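```bash
python3 - <<'E'
from h import *
o=ori(np.pi/2,.3,-1)
s=st(); inv=Rz(-YAW)@(s["ee_pos"]-O); print(inv)
x0=-.053
def go(y,r=.05):
    env.movel(S(x0,y,.013),o,rate=r); return st()
y=-.182
go(-.19)
while y<-.145:
    s=go(y,.04)
    if s["wrist_force"][1]<-55: break
    y+=.004 if y<-.167 else .002
E
```

```text
t20.28 p [ 0.6507 -0.0658  0.0114] F [-19.5 -46.8  29.5] w0.001
[-0.04978548 -0.18758233  0.01138893]
 t20.98 p [ 0.6473 -0.0672  0.013 ] F [-1.4 -3.2  2.1] w0.001
 t21.33 p [ 0.6474 -0.0665  0.0129] F [ -5.8 -15.2   8.9] w0.000
 t21.58 p [ 0.6474 -0.0663  0.0129] F [ -7.  -21.5  13.3] w0.000
 t21.83 p [ 0.6474 -0.0659  0.0129] F [ -8.8 -29.4  16.8] w0.000
 t22.08 p [ 0.6474 -0.0642  0.0129] F [-10.7 -33.1  19.1] w0.000
 t22.33 p [ 0.6475 -0.0608  0.0129] F [-11.2 -33.8  19.3] w0.000
 t22.58 p [ 0.6476 -0.0595  0.0129] F [-12.2 -34.2  19.8] w0.000
 t22.83 p [ 0.6476 -0.0578  0.0129] F [-12.  -35.1  21.7] w0.000
 t23.08 p [ 0.6476 -0.0558  0.0129] F [-11.8 -35.7  21.4] w0.000
 t23.33 p [ 0.6477 -0.0539  0.0128] F [-12.5 -36.2  21.4] w0.001
 t23.58 p [ 0.6477 -0.0519  0.0129] F [-11.9 -36.2  21.7] w-0.000
 t23.83 p [ 0.6477 -0.05    0.0129] F [-12.  -35.9  21.7] w0.001
 t24.08 p [ 0.6478 -0.0481  0.0129] F [-12.2 -36.   22.3] w0.001
 t24.33 p [ 0.6479 -0.0462  0.0129] F [-12.5 -36.   22.4] w0.000
 t24.58 p [ 0.6479 -0.0442  0.0128] F [-12.7 -36.5  22.3] w0.001
 t24.83 p [ 0.6479 -0.0423  0.0128] F [-13.1 -35.7  23. ] w0.000
```

```bash
python3 - <<'E'
from h import *
o=ori(np.pi/2,.3,-1)
def go(y,r=.04):
    env.movel(S(-.053,y,.013),o,rate=r); return st()
y=-.144
while y<-.128:
    s=go(y)
    if s["wrist_force"][1]<-55: break
    y+=.002
for c in("top","side"):
  p,W=cloud(c)
  print([np.round(r["at"],3) for n in("detector","handle","snout") for r in tip_of(c,n)[:1]])
  if c=="top": cv2.imwrite("pics/t5.png",cv2.resize(p[120:240,180:300,::-1],None,fx=5,fy=5))
  else: cv2.imwrite("pics/s5.png",cv2.resize(p[80:300,180:400,::-1],None,fx=2.7,fy=2.7))
E
```

```text
t25.08 p [ 0.648  -0.0403  0.0129] F [-12.8 -36.6  23.2] w0.001
 t25.33 p [ 0.648  -0.0384  0.0129] F [-12.9 -37.1  22. ] w0.001
 t25.58 p [ 0.648  -0.0365  0.0128] F [-13.2 -37.6  24.2] w0.000
 t25.83 p [ 0.6481 -0.0357  0.0128] F [-12.9 -39.9  26.6] w0.000
 t26.08 p [ 0.6481 -0.0356  0.0129] F [-14.6 -43.3  27.1] w0.000
 t26.33 p [ 0.6481 -0.0356  0.0128] F [-16.3 -47.8  29.4] w0.000
 t26.58 p [ 0.6481 -0.0355  0.0128] F [-17.7 -50.9  32.5] w0.001
 t26.83 p [ 0.6481 -0.0354  0.0128] F [-18.3 -54.   34.3] w0.001
[array([0.653, 0.048, 0.004]), array([0.652, 0.046, 0.22 ]), array([0.719, 0.042, 0.116])]
[array([0.653, 0.046, 0.004]), array([0.717, 0.043, 0.123])]
```

View pics/t5.png

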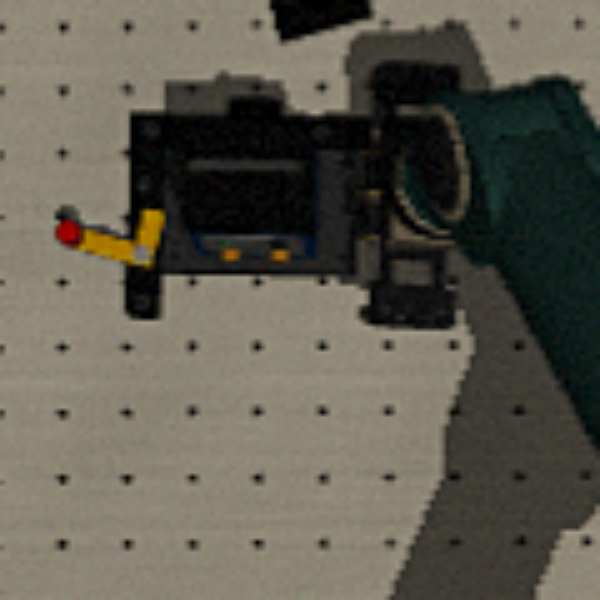

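View pics/s5.png

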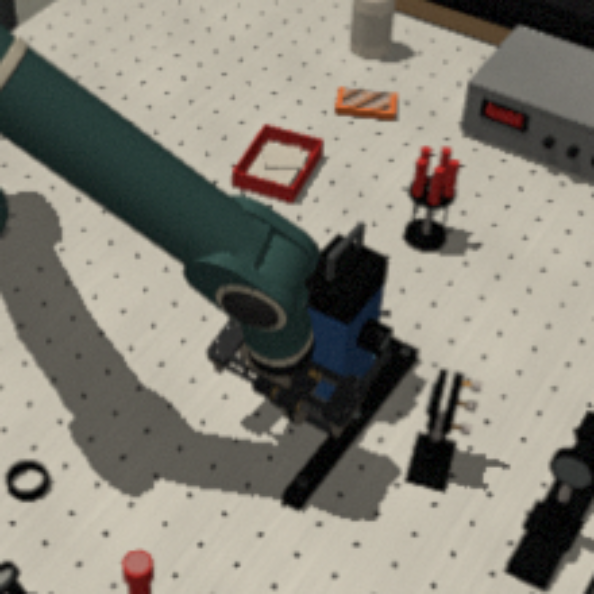

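```bash
python3 - <<'E'
from h import *
o=ori(np.pi/2,.3,-1)
env.movel(S(-.053,-.20,.013),o,rate=.08); st()
env.movel([.60,-.22,.2],o,rate=.3)
env.reach([.45,-.2,.34],o); s=st()
for c in("top","side"):
  p,W=cloud(c)
  print([(n,np.round(r["at"],3)) for n in("detector","snout","latch_pivot","latch_knob") for r in tip_of(c,n)[:1]])
  np.save(f"pics/{c}6.npy",W)
  if c=="top": cv2.imwrite("pics/t6.png",cv2.resize(p[120:220,190:290,::-1],None,fx=6,fy=6,interpolation=cv2.INTER_CUBIC))
  else: cv2.imwrite("pics/s6.png",cv2.resize(p[130:280,240:390,::-1],None,fx=4,fy=4))
def k(th,gap=0,z=.046,t=.4):
    q=np.array([-.085+.055*np.sin(th),.0125+.055*np.cos(th)])-(.0185+gap)*np.array([np.cos(th),-np.sin(th)])
    return S(*q,z),ori(-th,t,1)
print(s["joint_positions"].round(2))
for th,g in ((.3,.04),(.3,0),(.6,0),(1,0),(1.3,0),(1.57,0)):
    q=solver.inverse_kinematics(*k(th,g)); print(th,g,k(th,g)[0].round(3),None if q is None else q.round(2))
q=solver.inverse_kinematics([.48,.19,.3],ori(-.3,.4,1));print(q)
E
```

```text
t28.26 p [ 0.6472 -0.077   0.013 ] F [-0.5  0.4  0.1] w0.001
 t30.04 p [ 0.4502 -0.2     0.3391] F [-0.3 -0.4  0.6] w0.000
[('detector', array([0.656, 0.05 , 0.002])), ('snout', array([0.718, 0.043, 0.117])), ('latch_pivot', array([0.618, 0.137, 0.023])), ('latch_knob', array([0.63 , 0.186, 0.048]))]
[('detector', array([0.653, 0.048, 0.001])), ('snout', array([0.72 , 0.043, 0.123]))]
[ 1.38  0.38 -1.08  1.69  0.05  1.36  0.28]
0.3 0.04 [0.58  0.205 0.046] [-0.28  0.58 -0.34  2.02  1.08  0.55 -0.23]
0.3 0 [0.618 0.193 0.046] [-0.2   0.62 -0.38  1.95  1.07  0.58 -0.15]
0.6 0 [0.635 0.19  0.046] [-0.18  0.69 -0.45  1.84  1.03  0.77 -0.36]
1 0 [0.656 0.18  0.046] [-0.17  0.78 -0.48  1.68  0.93  0.99 -0.6 ]
1.3 0 [0.667 0.167 0.046] [-0.18  0.82 -0.45  1.56  0.82  1.1  -0.75]
1.57 0 [0.674 0.153 0.046] [-0.19  0.86 -0.4   1.46  0.71  1.19 -0.88]
[ 0.58491664  0.21252198 -1.33570076  1.99277247  0.67307794  0.99157344
  0.18201775]
```

View pics/t6.png

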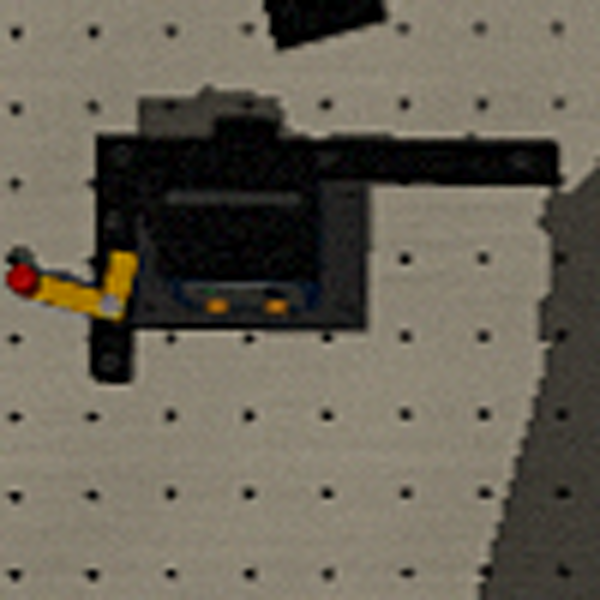

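View pics/s6.png

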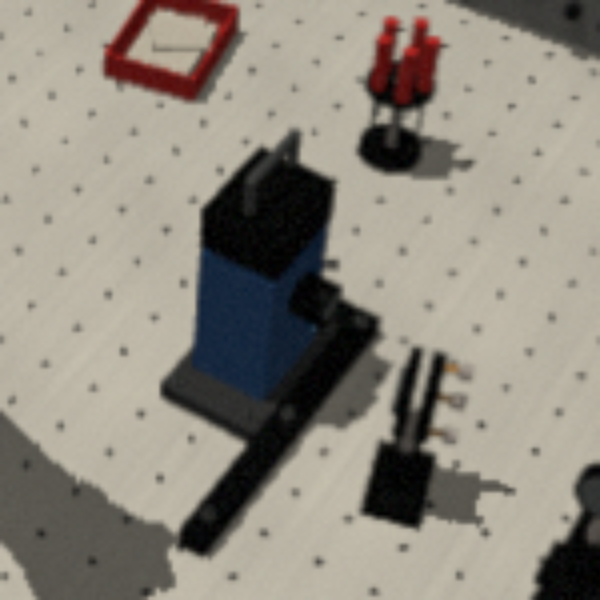

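```bash
cat >> h.py <<'E'
def k(th,gap=0,z=.046,t=.4):
    q=np.array([-.085+.055*np.sin(th),.0125+.055*np.cos(th)])-(.0185+gap)*np.array([np.cos(th),-np.sin(th)])
    return S(*q,z),ori(-th,t,1)
E
python3 - <<'E'
from h import *
env.reach([.45,.2,.32],ori(-.3,.4,1)); st()
p,o=k(.28,.035); env.movel(p+[-.02,0,.08],o,rate=.3); env.movel(p,o,rate=.2)
s=st(); print(s["joint_positions"].round(2))
p,W=cloud("top"); cv2.imwrite("pics/t7.png",cv2.resize(p[120:220,150:250,::-1],None,fx=6,fy=6,interpolation=cv2.INTER_CUBIC))
p,W=cloud("side"); cv2.imwrite("pics/s7.png",cv2.resize(p[80:280,200:400,::-1],None,fx=3,fy=3))
E
```

```text
t32.05 p [0.4508 0.1986 0.32  ] F [ 0.1 -0.   0.8] w0.001
 t33.84 p [0.5837 0.2038 0.047 ] F [0.5 0.8 0.5] w0.000
[ 0.08  0.72 -0.8   2.    1.34  0.8  -0.33]
```

View pics/t7.png

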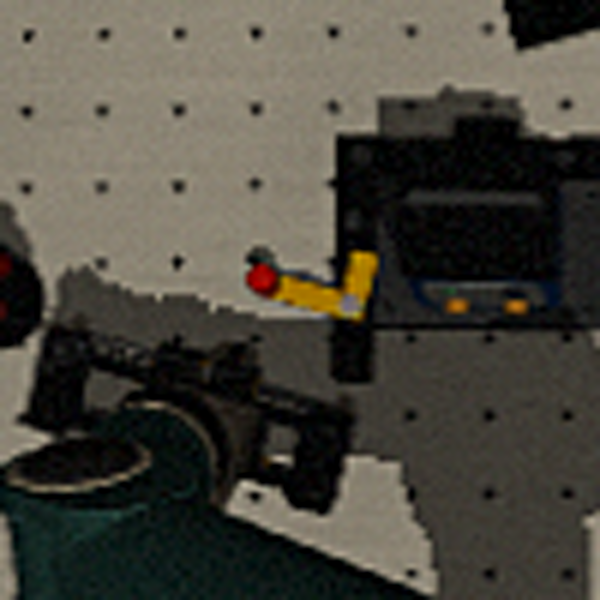

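View pics/s7.png

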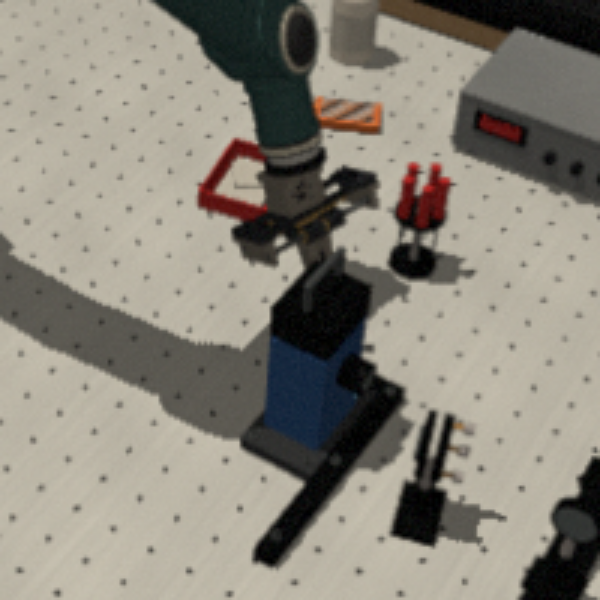

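```bash
python3 - <<'E'
from h import *
for th,g in [(.28,.012),(.28,.0)]+[(t,-.001) for t in np.arange(.4,1.45,.15)]:
    p,o=k(th,g); env.movel(p,o,rate=.08); s=st("%.2f"%th)
    if np.linalg.norm(s["wrist_force"])>25: print("stop"); break
p,W=cloud("top"); cv2.imwrite("pics/t8.png",cv2.resize(p[120:220,150:250,::-1],None,fx=6,fy=6,interpolation=cv2.INTER_CUBIC))
E
```

```text
0.28 t34.38 p [0.6058 0.1962 0.0463] F [ 0.5 -0.4 -0.2] w0.000
0.28 t34.67 p [0.6171 0.1928 0.046 ] F [-0.4  0.1 -1. ] w0.000
0.40 t34.94 p [0.6248 0.1931 0.046 ] F [-0.2 -1.  -1.2] w0.000
0.55 t35.24 p [0.6332 0.191  0.0459] F [-0.2  1.3  0.6] w0.001
0.70 t35.54 p [0.6415 0.1877 0.0458] F [-0.5 -0.5 -0.5] w0.000
0.85 t35.84 p [0.6491 0.1835 0.0458] F [-1.1  0.3 -0.7] w0.001
1.00 t36.14 p [0.6561 0.1784 0.0458] F [-0.8  0.1 -0.5] w0.001
1.15 t36.44 p [0.6622 0.1723 0.0458] F [-0.3 -0.2  0.7] w0.000
1.30 t36.74 p [0.6674 0.1654 0.0458] F [ 1.5 -0.4 -0.5] w0.001
```

View pics/t8.png

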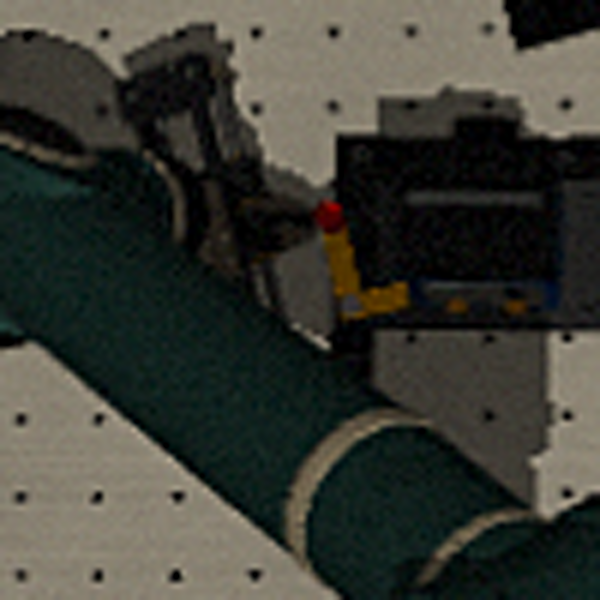

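```bash
python3 - <<'E'
from h import *
for th,g in [(1.4,-.001),(1.5,-.001),(1.57,-.001),(1.57,-.003),(1.57,-.005),(1.57,-.007)]:
    p,o=k(th,g); env.movel(p,o,rate=.06); s=st("%.2f"%th)
    if np.linalg.norm(s["wrist_force"])>12: print("stop"); break
p,o=k(1.57,.05); env.movel(p,o,rate=.15);st()
p[2]=.25; p[1]+=.03; env.movel(p,o,rate=.3);st()
for c in("top","side"):
  p,W=cloud(c)
  print([(n,np.round(r["at"],3)) for n in("detector","snout","latch_pivot","latch_knob","stops","driver_stand","red_tray") for r in tip_of(c,n)[:1]])
  if c=="top": cv2.imwrite("pics/t9.png",cv2.resize(p[110:230,150:270,::-1],None,fx=5,fy=5,interpolation=cv2.INTER_CUBIC))
  else: cv2.imwrite("pics/s9.png",cv2.resize(p[80:280,200:400,::-1],None,fx=3,fy=3))
E
```

```text
1.40 t37.04 p [0.6704 0.1604 0.0459] F [0.7 0.4 0.1] w0.000
1.50 t37.29 p [0.6728 0.1551 0.0459] F [-0.6  0.3  0.3] w0.000
1.57 t37.54 p [0.6736 0.1522 0.0459] F [-1.   1.1  0.2] w0.000
1.57 t37.79 p [0.6735 0.1516 0.046 ] F [-1.1  5.7  0.5] w0.001
1.57 t38.04 p [0.6735 0.1514 0.046 ] F [-0.5  6.5  0.3] w0.001
1.57 t38.29 p [0.6734 0.1512 0.046 ] F [-1.1 11.3 -0.6] w0.000
 t38.83 p [0.6749 0.2014 0.0458] F [ 0.5 -0.3 -0.4] w0.000
 t39.66 p [0.6744 0.231  0.2483] F [-0.   0.7 -1. ] w0.000
[('detector', array([0.654, 0.051, 0.003])), ('snout', array([0.718, 0.044, 0.119])), ('latch_pivot', array([0.618, 0.136, 0.02 ])), ('latch_knob', array([0.672, 0.131, 0.051])), ('stops', array([0.704, 0.116, 0.001])), ('red_tray', array([0.365, 0.376, 0.   ]))]
[('detector', array([0.656, 0.046, 0.002])), ('snout', array([0.716, 0.042, 0.12 ])), ('latch_knob', array([ 0.431, -0.296, -0.002])), ('stops', array([ 0.708,  0.124, -0.004])), ('driver_stand', array([ 0.627,  0.368, -0.   ])), ('red_tray', array([ 0.364,  0.374, -0.001]))]
```

View pics/t9.png

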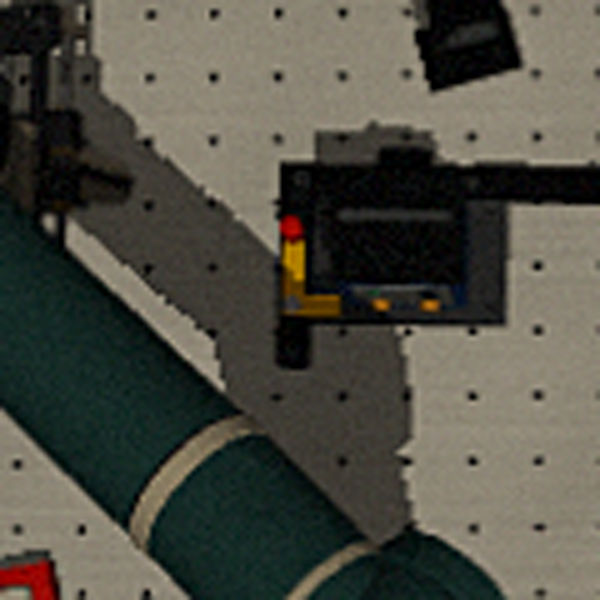

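View pics/s9.png

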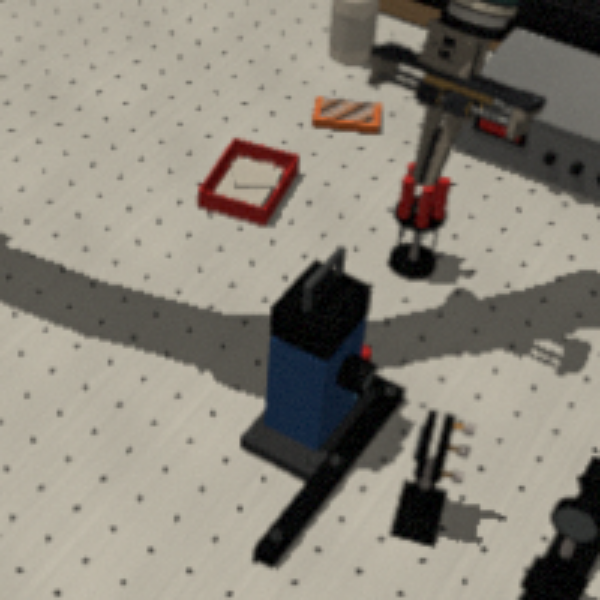

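```bash
python3 - <<'E'
import numpy as np
for c in("top","side"):
    W=np.load(f"pics/{c}6.npy").reshape(-1,3)
    y=-0.016; R=np.array([[np.cos(y),np.sin(y)],[-np.sin(y),np.cos(y)]])
    P=(W[:,:2]-[.7035,.121])@R.T; z=W[:,2]
    hi=(z>.010)&(z<.032)
    for lo,h in((-.148,-.125),(-.06,-.04),(-.03,-.005),(-.148,-.135)):
        q=P[hi&(P[:,1]>lo)&(P[:,1]<h)&(P[:,0]>-.115)&(P[:,0]<.035)]
        if len(q): print(c,"y band",lo,"x rear",q[:,0].min().round(4),"x far",q[:,0].max().round(4),len(q))
    q=P[hi&(P[:,0]>-.09)&(P[:,0]<-.02)&(P[:,1]>-.17)&(P[:,1]<.035)]
    print(c,"y span",q[:,1].min().round(4),q[:,1].max().round(4))
    q=P[hi&(P[:,1]<-.2)&(P[:,1]>-.26)&(abs(P[:,0])<.05)]
    print("bar x",q[:,0].min(),q[:,0].max())
E
```

```text
top y band -0.148 x rear -0.0979 x far 0.0215 189
top y band -0.06 x rear -0.0988 x far 0.0211 20
top y band -0.03 x rear -0.0987 x far 0.0213 121
top y band -0.148 x rear -0.0979 x far 0.0215 95
top y span -0.1642 0.0348
bar x -0.04602041687867829 0.02291268975399691
side y band -0.148 x rear -0.0955 x far 0.0266 199
side y band -0.06 x rear -0.0127 x far 0.0277 63
side y band -0.03 x rear -0.0138 x far 0.0276 64
side y band -0.148 x rear -0.0955 x far 0.0256 119
side y span -0.1531 -0.1101
bar x -0.0017041436313409081 0.02683248642873994
```

```bash
python3 - <<'E'
from h import *
st(); workorder.finish_job(); print("done")
E
```

```text
t40.46 p [0.6748 0.2325 0.2501] F [ 0.3 -1.2  0.4] w0.000
the job is handed in; nothing more can be done
done
```

I seated the tower in the corner stop, swung the latch fully across its base plate, and handed the job in at about 40 s of the 72 s. The hand-in gives no verdict.

**Seating:** I pushed the plate low with the open fingers until it met the back bar. Then I pushed it along with the closed fingers until it stopped hard against the side bar.
- **Back bar:** from the plate's rear edge to the bar's far edge measured 119–120 mm (top camera) and 121–122 mm (side camera), against 121 mm when seated. That edge was parallel to the bar within about 1 mm over the plate.
- **Side bar:** the fit rests on the hard stop (54 N with no further motion) and on the pictures and network estimates. The depth measurement in that direction was unusable. The network's estimates of the tower's y scattered between 0.046 and 0.051 m, with 0.047 m expected.

**Latch:** I pushed the knob round to its end stop, where the force rose to 11 N with no further motion. The knob then showed at about (0.672, 0.131) m, which matches 1.57 rad, and the arm lay across the plate.

**Other points:**
- The side push took more force than the stated sliding force: about 36 N, peaking at 54 N, with some 20–34 N pressing down. The limit is 120 N.
- My first side push drifted slightly into the back bar and stalled, so I backed off and redid it straight.
- I saw no rocking or handle contact, and the tray and driver stand were where they started. I did not re-measure the lens mount, ring, torch and bottle, but the arm stayed well clear of them.
- At hand-in the gripper was clear of everything, at 0.25 m height with no force reading beyond noise.

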